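# Set the wheel speed for trimming and start it

## Robot

A 6-joint arm with a two-finger parallel gripper is mounted at the origin on the work surface. World frame = base frame: x ahead of the robot, y to its left, z up, the work surface at z = 0. Lengths are in mm, angles in rad, forces in N, time in s.
With the tool pointing down it reaches from about 300 to 775 mm from the base axis. Payload 14.6 kg.
Tool frame: the origin (TCP) lies between the finger pads; the fingertips stand 19 mm ahead of it and the grasp point (between the pads) is the TCP; x points along the fingers, y is the direction in which the jaws open and shut, and the axes are right-handed (so a half turn about x gives the same grasp; the last joint's range is limited). The gripper opens to 94 mm and grips with 3 to 60 N. Pads are 16 mm wide; open, the fingers measure 119 mm over their backs; the gripper's body (75 mm by 177 mm) begins 78 mm behind the grasp point.
Start: joints at [1.239, 0.3, 1.521, -0, 1.321, -0.067], TCP at [143.942, 530.82, 224.446] pointing down, gripper open.
Joint ranges: [-3.03, 3.03], [-0.79, 2.21], [0.23, 2.52], [-1.04, 4.18], [0, 3.07], [-2.55, 2.55]. Speed limits (rad/s): [2.22, 2.22, 2.57, 3.14, 3.14, 3.14].

## Interface

Orientations are given as [roll, pitch, yaw] about the fixed x, y, z axes, in that order (R = Rz(yaw) Ry(pitch) Rx(roll)).
In Python, from cell import manip gives the robot as it stands.
- The arm moves only by the tool jog_arm, never from a script. Its argument "series" is one flat list of numbers, 7 for each row, row after row: the turn, a rotation vector about the world's x, y, z in rad, then the shift along the world's x, y, z in m, then the opening, from -1 (shut) to 1 (fully open). A call has 1 to 20 rows; each row is the pose to reach, as a shift and turn from the pose commanded when the call began; what a row does not reach only later rows make up. A row lasts 1/8 s, in which the tool goes at most 62.5 mm and 10.7 degrees, less where a joint would pass 70% of its speed; a pose out of reach is approached as far as the arm can. A call with a gripper value outside its range is refused whole. The fingers move at their own pace and stop on an object; "squeeze" is the grip in N (left out, the last holds). Time passes only in rows, so rows that repeat a pose let the fingers close. It gives the time, the measured TCP pose, the force and the opening at its end, in the units of the state.
- manip.read_state(): the state, without advancing time (a new reading comes with each control period).
- manip.camera(name): name is "scene" or "top" or "wrist"; returns a dict with "color" (384x512x3 uint8, blue, green, red), "range_z" (384x512 float32, mm along the optical axis (not along the pixel's ray), 0 where there is no reading), "fx", "fy", "cx", "cy" (pixels), "D" ([k1, k2, p1, p2, k3] as OpenCV has them; the pictures are not rectified), "pose" (4x4, takes a point from camera to world coordinates); the wrist camera has in their place "mount" (4x4, takes a point from camera to tool coordinates, whose origin is the TCP and whose axes are the tool frame's). Camera axes: x right, y down, z forward; pixel columns grow to the right and rows downward; lengths in mm; the calibration is good to about 2 mm. A picture is of the moment at which its call begins: read the wrist's pose just before it.
- manip.sign_off(): hands the job in, once; it reports no verdict.
The state is a dict: "clock": time; "joints": joint angles; "qd": joint speeds; "effort": joint torques, N m; "eef_pos": TCP position; "eef_rot": TCP orientation; "wrist_force": force on the tool from outside, world axes, zero at the start; "moment": the same for the moment, N m; "finger_gap": finger opening in mm.
Only numpy, scipy, OpenCV 4.12 (cv2) and the standard library are available. Lean on these libraries where they do the work, as an engineer would, in place of code of your own. Each camera call takes 0.05 s, during which the arm holds its last target.

## Task

Get the potter's wheel ready to trim the bowl on its head: with the fingertips on one side of the speed dial's pointer, never taking the knob between the fingers, push it round until it clicks into speed 3 (three clicks up from the off stop) and stays there, and only then press the start button fully in and let it come back up. Leave the reversing toggle as it is, and do not shift or pick up any of the ware and tools standing about.

Things in the scene. Friction and masses are not known exactly. Their poses are not given: they have to be found in the camera images.
- speed_dial (a joint): Turn of the speed dial in rad, growing clockwise from above: 0 at the off stop, then nine clicks of 0.5236 each; speed k rests at 0.5236 k, speed 3 at 1.571. Left between speeds 5 and 9 at the start. A spring detent holds each position with about 0.09 N m (3 N pushed 30 mm out); pushed a little over half-way to the next position it snaps on into it and stays. Turns both ways.
- dial_centre (a point): Top of the black pointer knob, on its vertical axis, 30 mm above the control plate; x axis along the nose (turns with the dial), z up. A skirt disc 64 mm wide, 6 mm thick lies on the plate; on it stands a bar 12 mm wide, up to this point, reaching 40 mm from the axis at the nose and 20 mm at the tail, with a round hub 26 mm in diameter, equally tall.
- dial_nose (a point): Top of the outer end of the pointer's nose (long end, white line), 40 mm from the axis. It points at the set speed's mark on the plate: a dot at the off stop, then nine radial bars 30 degrees apart that grow with the speed, 46 to 58 mm from the axis. Seen from the wheel's front the dot is at lower left, the largest bar at lower right.
- start_button (a joint): Travel of the start button in m: 0 when up, 0.006 fully in. A spring brings it back; fully in takes about 5 N.
- start_button_top (a point): Centre of the flat top of the start button: grey, round, 32 mm in diameter, in a dark bezel 48 mm in diameter and 12 mm high, on the control plate 110 mm beyond the dial's axis (along the wheel's x). Its top stands 22 mm above the plate when up; pressed straight down.
- reverse_toggle (a joint): Lean of the reversing toggle in rad: 0 as it stands (leaning to the front), 0.73 thrown over. A small steel bat toggle on the control plate, 95 mm in front of the dial's axis (along the wheel's x), its ball tip 37 mm above the plate. To be left alone.
- wheel: Tabletop potter's wheel, fixed: grey housing 440 (x) by 540 (y) mm, deck 120 mm above the table; origin on the table under its centre, x to its back, y to its left. Yellow pan 376 mm in diameter, centred 78 mm to the left, rim at 170 mm, passes 85 mm from the dial's axis. Wheel head 250 mm in diameter, top at 172 mm. Control plate along the right side, top at 122 mm.
- bowl_mid (a point): Middle of the clay bowl, upside down on the wheel head, 136 mm in diameter, 62 mm tall. Loose, not to be moved.
- water_pot_mid (a point): Middle (half-way up) of the small white water cup, 66 mm in diameter and 55 mm tall, on the deck just behind the start button (85 to 105 mm from its centre). Loose, not to be moved.
- rib_mid (a point): Middle of the flat wooden rib, 70 by 40 by 6 mm, on the deck between the water cup and the pan. Loose, not to be moved.
- mug_mid (a point): Middle of the bisque mug, 80 mm in diameter, 90 mm tall, on the table to the right. Loose, not to be moved.
- glaze_jar_mid (a point): Middle of the glaze jar, 72 mm in diameter, 85 mm tall, on the table to the right. Loose, not to be moved.
- brush_pot_mid (a point): Middle of the pot that holds brushes, 76 mm in diameter, 100 mm tall (brushes to 210 mm), on the table to the right. Loose, not to be moved.
- loop_tool_mid (a point): Middle of the handle of the loop trimming tool, 165 mm long, lying on the table to the right. Loose, not to be moved.

How it is judged (in metres and radians):
On the way, in this order (a step that is already met when the one before it is completed fails the run):
1. the speed dial rests at speed 3 (value of joint speed_dial between 1.42 and 1.72 rad), for 0.3 s.
2. the start button is pressed fully in (value of joint start_button above 0.005 m), for 0.04 s.
At the end, for the whole second after the job is handed in: The dial rests at speed 3 (1.571 rad, within 0.15 rad), the start button has been pressed at least 5 of its 6 mm after that and is up again (within 1.5 mm), the toggle has not been thrown, and nothing loose has been shifted (all of step 1 and velocity of joint speed_dial between -0.05 and 0.05 rad/s and value of joint start_button below 0.0015 m and value of joint reverse_toggle below 0.2 rad); the robot touches nothing.
It fails at once if the start button is pressed (over 3 mm) while the dial is not at speed 3 (value of joint start_button above 0.003 m and (value of joint speed_dial below 1.42 rad or value of joint speed_dial above 1.72 rad)).
It fails at once if the dial's pointer is taken between the fingers (contact force between the fingers and speed_dial above 0.5 N and y of the grasp point in the frame of dial_centre between -0.009 and 0.009 m and x of the grasp point in the frame of dial_centre between -0.025 and 0.045 m and z of the grasp point in the frame of dial_centre below 0.016 m).
It fails at once if the reversing toggle is moved (value of joint reverse_toggle above 0.2 rad).
It fails at once if a bystander is shifted by more than 15 mm or lifted (distance of any of bowl_mid, water_pot_mid, rib_mid, mug_mid, glaze_jar_mid, brush_pot_mid, loop_tool_mid from where it was at the start of the episode above 0.015 m).
It also fails if it takes over 54 s, if anything falls off the work surface, if the arm or the gripper's body presses on something with over 40 N, if the wrist force passes 120 N, or if a joint passes its speed limit or range.

## Working session

There is one attempt and no reset: what is moved stays moved. The work goes in short steps, Python scripts to look and compute and a tool call to move; the robot and the scene stay as the last step left them, time stands still between calls to the robot, and variables do not carry over. Pictures are saved under pics/ and viewed, and the job is handed in when it is done.

Besides the shell and the picture viewer there is one more tool, called after "Emit:" as a command line: name --argument value ..., lists and objects as JSON in quotes. jog_arm: Moves the arm, as the interface text tells. Its arguments: {"type":"object","properties":{"series":{"type":"array","items":{"type":"number"}},"squeeze":{"type":"number"}},"required":["series"]}

```bash
mkdir -p pics; ls; cat > h.py <<'E'
from cell import manip
import numpy as np, cv2
def snap(n,f):
    c=manip.camera(n); cv2.imwrite(f'pics/{f}.png',c['color']); np.savez(f'pics/{f}.npz',**{k:v for k,v in c.items()}); return c
def w(c,u,v,z=None,pose=None):
    K=np.array([[c['fx'],0,c['cx']],[0,c['fy'],c['cy']],[0,0,1.]])
    p=cv2.undistortPoints(np.array([[[u,v]]],float),K,np.array(c['D'],float))[0,0]
    P=c['pose'] if pose is None else pose
    d=np.array([p[0],p[1],1.])
    if z is None:
        r=np.median(c['range_z'][int(v)-1:int(v)+2,int(u)-1:int(u)+2]); return (P@np.r_[d*r,1])[:3]
    D=P[:3,:3]@d; return P[:3,3]+D*(z-P[2,3])/D[2]
E
python3 - <<'E'
from h import *
s=manip.read_state()
print(s)
for n in ['top','scene']:
    c=snap(n,n+'0'); print(c['pose'].round(3),c['fx'])
E
```

```text
pics
{'clock': 0.0, 'joints': array([ 1.23939946e+00,  3.00470807e-01,  1.52160151e+00,  9.73621604e-06,
        1.32071880e+00, -6.65786824e-02]), 'qd': array([ 0.00091361,  0.00028532, -0.00158778, -0.00031782,  0.00127098,
       -0.00153923]), 'effort': array([ 2.98172645e-04, -5.31803012e+01, -3.52734768e+01,  7.08395010e-02,
        2.43634649e-02, -7.12231008e-05]), 'eef_pos': array([143.85999235, 530.58930902, 223.87784571]), 'eef_rot': array([-1.64524366,  1.56959783, -1.91006426]), 'wrist_force': array([0.05109787, 0.18078368, 0.63492285]), 'moment': array([-0.02605114, -0.0460642 , -0.00606648]), 'finger_gap': 93.98611942070967}
[[ 2.700000e-02 -9.810000e-01  1.930000e-01  3.324550e+02]
 [-1.000000e+00 -2.700000e-02  3.000000e-03 -1.167530e+02]
 [ 3.000000e-03 -1.930000e-01 -9.810000e-01  1.383323e+03]
 [ 0.000000e+00  0.000000e+00  0.000000e+00  1.000000e+00]] 471.73523563213035
[[-5.400000e-01  4.760000e-01 -6.940000e-01  1.311192e+03]
 [ 8.420000e-01  3.090000e-01 -4.430000e-01  3.476130e+02]
 [ 4.000000e-03 -8.230000e-01 -5.680000e-01  7.244010e+02]
 [ 0.000000e+00  0.000000e+00  0.000000e+00  1.000000e+00]] 393.93078567965887
```

View pics/top0.png

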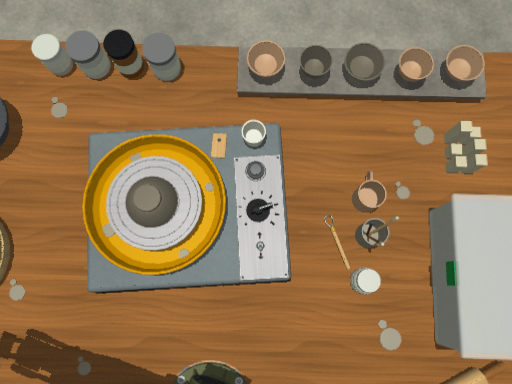

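View pics/scene0.png

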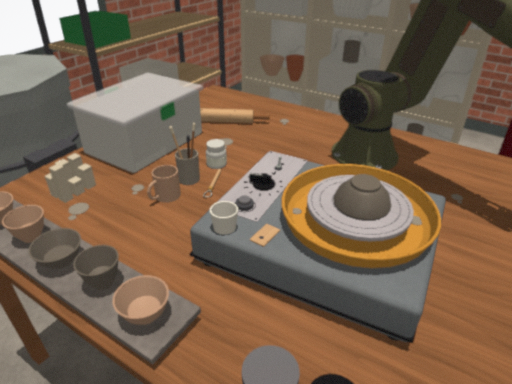

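```bash
python3 - <<'E'
from h import *
c=dict(np.load('pics/top0.npz'))
im=c['color']; cr=im[120:290,225:300]; cv2.imwrite('pics/c0.png',cv2.resize(cr[0:140],None,fx=5,fy=4.2857*1,interpolation=cv2.INTER_CUBIC)[:600])
cv2.imwrite('pics/c1.png',cv2.resize(im[150:260,232:292],None,fx=5.4,fy=5.4,interpolation=cv2.INTER_CUBIC))
for n,u,v,z in [('btn',256,170,144),('dial',259,210,152),('nose',271,208,152),('tog',261,246,159),('cup',254,130,None),('plate00',235,157,122),('plateTR',279,155,122),('plateBL',240,280,122),('plateBR',287,277,122),('TL',89,135,120),('TR',281,125,120),('BL',89,291,120),('BR',289,280,120)]:
    print(n,w(c,u,v,z).round(1),w(c,u,v).round(1))
E
```

```text
btn [ 640.1 -113.3  144. ] [ 640.1 -113.3  143.9]
dial [ 529.6 -124.1  152. ] [ 529.9 -124.1  150.4]
nose [ 535.8 -155.7  152. ] [ 540.  -156.5  126.6]
tog [ 434.4 -131.6  159. ] [ 436.5 -131.9  133.9]
cup [ 759.9 -104.6  123.7] [ 759.9 -104.6  123.7]
plate00 [680.9 -54.2 122. ] [681.8 -54.  118.7]
plateTR [ 690.  -175.8  122. ] [ 690.  -175.8  121.9]
plateBL [347.  -79.1 122. ] [347.1 -79.  119.7]
plateBR [ 358.1 -202.4  122. ] [ 358.2 -202.7  118.3]
TL [733.3 354.1 120. ] [735.7 356.9 112.4]
TR [ 777.9 -180.   120. ] [ 820.8 -186.1   -1.8]
BL [309.2 313.6 120. ] [308.9 317.6 108.3]
BR [ 350.5 -207.9  120. ] [ 351.7 -213.9   37.8]
```

View pics/c1.png

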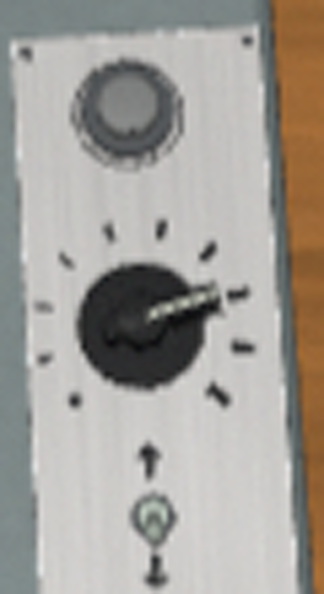

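```bash
python3 - <<'E'
from h import *
from scipy.spatial.transform import Rotation as R
s=manip.read_state(); print(R.from_euler('xyz',s['eef_rot']).as_matrix().round(3))
c=snap('wrist','w0'); print(c['mount'].round(3),c['fx'],c['cx'],c['cy'],c['D'])
E
```

```text
[[-0.     0.262  0.965]
 [-0.001  0.965 -0.262]
 [-1.    -0.001 -0.   ]]
[[ 1.00000e-03 -2.74000e-01  9.62000e-01 -1.59264e+02]
 [ 1.00000e+00  1.00000e-03 -0.00000e+00 -7.58000e-01]
 [-1.00000e-03  9.62000e-01  2.74000e-01 -7.99250e+01]
 [ 0.00000e+00  0.00000e+00  0.00000e+00  1.00000e+00]] 341.91524643896895 247.14023500717028 195.54900369475197 [-0.08925462  0.          0.          0.          0.        ]
```

View pics/w0.png

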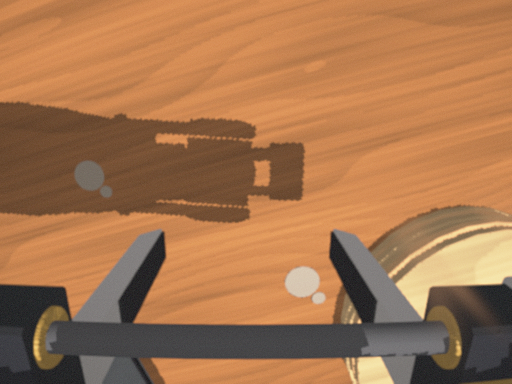

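Emit:
jog_arm --series '[0,0,0,0,0,0.06,1,0,0,-0.18,0.02,-0.03,0.11,1,0,0,-0.36,0.05,-0.08,0.11,1,0,0,-0.54,0.08,-0.13,0.11,1,0,0,-0.72,0.11,-0.18,0.11,1,0,0,-0.9,0.14,-0.23,0.11,1,0,0,-1.08,0.17,-0.28,0.11,1,0,0,-1.26,0.2,-0.33,0.11,1,0,0,-1.44,0.23,-0.38,0.11,1,0,0,-1.62,0.26,-0.43,0.11,1,0,0,-1.8,0.29,-0.48,0.11,1,0,0,-1.98,0.32,-0.53,0.11,1,0,0,-2.16,0.35,-0.58,0.11,0,0,0,-2.34,0.37,-0.63,0.11,0,0,0,-2.5,0.386,-0.655,0.11,0,0,0,-2.5,0.386,-0.655,0.11,0,0,0,-2.5,0.386,-0.655,0.11,0,0,0,-2.5,0.386,-0.655,0.11,0]'

```text
clock: 2.4
eef_pos: [529.7, -123.2, 334.8]
eef_rot: [2.646, 1.57, -0.116]
wrist_force: [0.5, -0.9, 0.2]
finger_gap: 47.0
```

```bash
cat >> h.py <<'E'
from scipy.spatial.transform import Rotation as R
def wr(f):
    s=manip.read_state(); c=snap('wrist',f)
    T=np.eye(4); T[:3,:3]=R.from_euler('xyz',s['eef_rot']).as_matrix(); T[:3,3]=s['eef_pos']
    c['pose']=T@c['mount']; np.savez(f'pics/{f}.npz',**c)
    y=T[:3,1]; print('t',s['clock'],'tcp',s['eef_pos'].round(1),'yaz',np.degrees(np.arctan2(y[1],y[0])).round(2),'x',T[:3,0].round(3),'j',s['joints'].round(2),'F',s['wrist_force'].round(1),'gap',round(s['finger_gap'],1))
    return c
E
python3 -c "
from h import *
c=wr('w1')"
```

```text
t 2.4 tcp [ 529.7 -123.2  334.8] yaz -68.26 x [ 0. -0. -1.] j [-0.3   0.23  1.36  0.    1.55  0.9 ] F [ 0.5 -0.9  0.2] gap 47.0
```

View pics/w1.png

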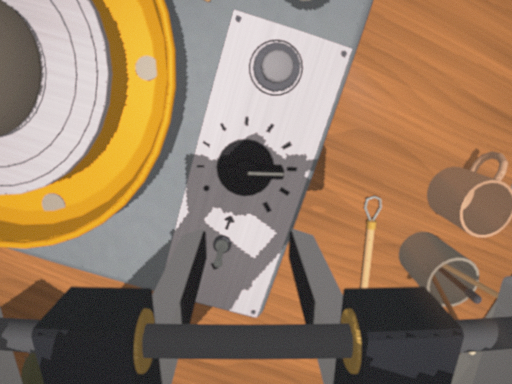

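```bash
python3 - <<'E'
import cv2
im=cv2.imread('pics/w1.png')
cv2.imwrite('pics/w1c.png',cv2.resize(im[110:220,180:320],None,fx=5,fy=5,interpolation=cv2.INTER_CUBIC))
E
```

```text
(no output)
```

View pics/w1c.png

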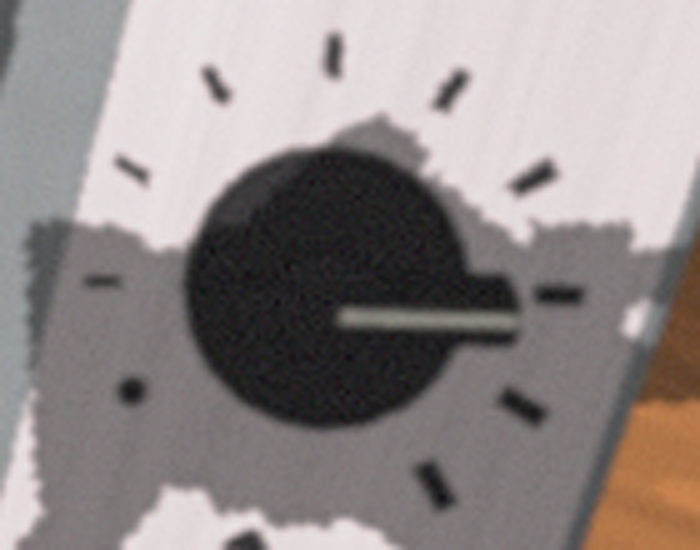

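```bash
python3 - <<'E'
from h import *
from scipy.optimize import least_squares
c=dict(np.load('pics/w1.npz'))
g=lambda u,v,z=None:w(c,180+u/5,110+v/5,z)
M=[(132,391),(102,281),(133,170),(216,84),(333,55),(451,90),(534,177),(559,295),(522,405),(436,485)]
P=np.array([g(u,v,122)[:2] for u,v in M]); print(P.round(1))
k=np.arange(10)
def f(p):
    a=p[2]-(k-4.5)*np.pi/6
    return ((P-p[:2])-(p[3]*np.c_[np.cos(a),np.sin(a)])).ravel()
r=least_squares(f,[530,-124,.08,52]); print(r.x.round(3),np.degrees(r.x[2]),r.fun.round(1))
n=g(520,322,152); i=g(338,318,152);print('nose',n,i,'az',np.degrees(np.arctan2(n[1]-i[1],n[0]-i[0])))
d=n[:2]-r.x[:2];print(np.hypot(*d),np.degrees(np.arctan2(d[1],d[0])))
print('disc',g(327,288,128), 'platez',g(333,20),'nose z',g(480,320),'hub',g(310,320))
b=w(c,277,65,144);print('btn',b,w(c,277,65), 'bezel',w(c,275,67,134))
t=w(c,222,243,159);print('tog',t,w(c,222,243))
y=r.x[2];e=np.array([np.cos(y),np.sin(y)]);print('btn pred',r.x[:2]+110*e,'tog',r.x[:2]-95*e)
E
```

```text
[[ 496.1  -88.1]
 [ 517.3  -73.3]
 [ 542.9  -71.3]
 [ 566.9  -81.5]
 [ 581.9 -102.6]
 [ 584.4 -128.9]
 [ 573.9 -152.9]
 [ 551.9 -168.5]
 [ 525.6 -171. ]
 [ 500.9 -160.2]]
[ 5.34403e+02 -1.20733e+02  9.10000e-02  5.08060e+01] 5.242350963770319 [ 0.7  0.2  0.4 -0.2 -0.1 -0.6 -0.   0.2 -0.2  0.6 -0.   0.4  0.4  0.3
 -0.1 -0.1 -0.2 -0.2 -1.  -0.5]
nose [ 547.9413261  -157.40106655  152.        ] [ 534.87423374 -122.4852131   152.        ] az -69.48187664286728
39.08738079477184 -69.7348795914372
disc [ 535.35459927 -119.75690929  128.        ] platez [588.67540494 -99.8812896  120.84255799] nose z [ 545.19589183 -149.69773441  151.53127333] hub [ 532.18112773 -117.38094522  151.12855309]
btn [ 644.30332789 -109.54485439  144.        ] [ 644.45081974 -109.60018077  142.726935  ] bezel [ 642.93002075 -108.86812843  134.        ]
tog [ 456.21819588 -124.59541725  159.        ] [ 444.07604657 -127.08646223  131.4192719 ]
btn pred [ 643.9427245  -110.68264161] tog [ 439.80021198 -129.4132204 ]
```

Emit:
jog_arm --series '[0,0,-0.025,-0.01,-0.032,0,-1,0,0,-0.025,-0.01,-0.032,-0.02,-1,0,0,-0.025,-0.01,-0.032,-0.06,-1,0,0,-0.025,-0.01,-0.032,-0.1,-1,0,0,-0.025,-0.01,-0.032,-0.12,-1,0,0,-0.025,-0.01,-0.032,-0.12,-1,0,0,-0.025,-0.01,-0.032,-0.12,-1]' --squeeze 20

```text
clock: 3.32
eef_pos: [520.3, -156.0, 215.8]
eef_rot: [2.43, 1.569, -0.359]
wrist_force: [-0.7, -0.1, -0.6]
finger_gap: 0.4
```

```bash
python3 -c "
from h import *
c=wr('w2')"
```

```text
t 3.325 tcp [ 520.3 -156.   215.8] yaz -69.8 x [ 0.002 -0.001 -1.   ] j [-0.36  0.29  1.55 -0.    1.3   0.86] F [-0.7 -0.1 -0.6] gap 0.4
```

View pics/w2.png

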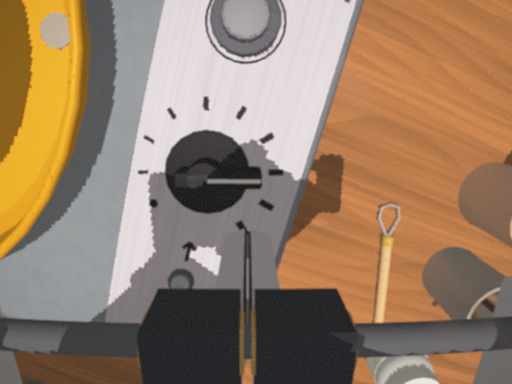

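```bash
python3 - <<'E'
from h import *
c=dict(np.load('pics/w2.npz'))
im=c['color'];cv2.imwrite('pics/w2c.png',cv2.resize(im[85:245,130:290],None,fx=3.7,fy=3.7,interpolation=cv2.INTER_CUBIC))
print(w(c,262,182,152),w(c,207,182,152),'disc',w(c,207,171,128))
print('tip proj at z197', w(c,247,232,197))
E
```

```text
[ 547.79590749 -157.39414182  152.        ] [ 535.04273245 -122.72225022  152.        ] disc [ 536.51695181 -119.39869865  128.        ]
tip proj at z197 [ 527.55888458 -154.07224785  197.        ]
```

View pics/w2c.png

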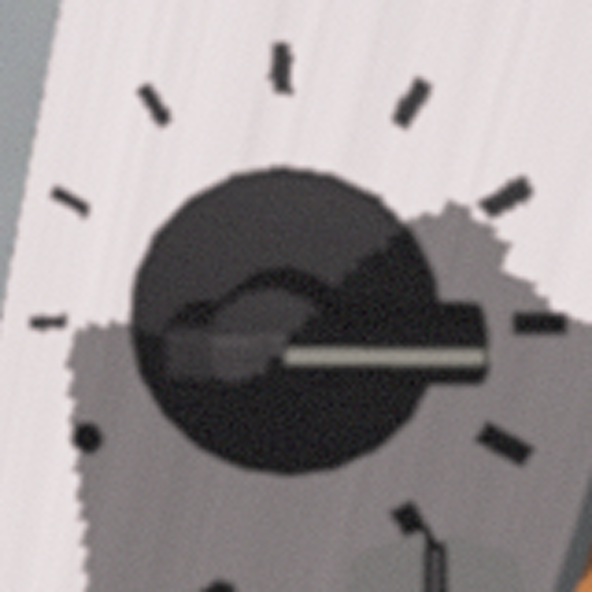

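```bash
python3 - <<'E'
import numpy as np
C=np.array([534.2,-120.4]);T0=np.array([519.9,-156.2])
for th,d in [(-69.8,26),(-69.8,17)]+[(t,14) for t in range(-69,50,7)]+[(45,14),(47,14),(49,14),(50,14)]:
    a=np.radians(th);n=np.array([np.cos(a),np.sin(a)]);t=np.array([-n[1],n[0]])
    p=C+28*n-d*t
    print(th,d,p.round(1),'d',((p-T0)/1000).round(4),'rot',round(np.radians(th+69.8),3))
E
```

```text
-69.8 26 [ 519.5 -155.7] d [-0.0004  0.0005] rot 0.0
-69.8 17 [ 527.9 -152.5] d [0.008  0.0037] rot 0.0
-69 14 [ 531.2 -151.6] d [0.0113 0.0046] rot 0.014
-62 14 [ 535.  -151.7] d [0.0151 0.0045] rot 0.136
-55 14 [ 538.8 -151.4] d [0.0189 0.0048] rot 0.258
-48 14 [ 542.5 -150.6] d [0.0226 0.0056] rot 0.38
-41 14 [ 546.1 -149.3] d [0.0262 0.0069] rot 0.503
-34 14 [ 549.6 -147.7] d [0.0297 0.0085] rot 0.625
-27 14 [ 552.8 -145.6] d [0.0329 0.0106] rot 0.747
-20 14 [ 555.7 -143.1] d [0.0358 0.0131] rot 0.869
-13 14 [ 558.3 -140.3] d [0.0384 0.0159] rot 0.991
-6 14 [ 560.6 -137.3] d [0.0407 0.0189] rot 1.114
1 14 [ 562.4 -133.9] d [0.0425 0.0223] rot 1.236
8 14 [ 563.9 -130.4] d [0.044  0.0258] rot 1.358
15 14 [ 564.9 -126.7] d [0.045  0.0295] rot 1.48
22 14 [ 565.4 -122.9] d [0.0455 0.0333] rot 1.602
29 14 [ 565.5 -119.1] d [0.0456 0.0371] rot 1.724
36 14 [ 565.1 -115.3] d [0.0452 0.0409] rot 1.847
43 14 [ 564.2 -111.5] d [0.0443 0.0447] rot 1.969
45 14 [ 563.9 -110.5] d [0.044  0.0457] rot 2.004
47 14 [ 563.5 -109.5] d [0.0436 0.0467] rot 2.039
49 14 [ 563.1 -108.5] d [0.0432 0.0477] rot 2.073
50 14 [ 562.9 -107.9] d [0.043  0.0483] rot 2.091
```

Emit:
jog_arm --series '[0,0,0,0,0,-0.03,-1,0,0,0,0,0,-0.055,-1,0,0,0,0,0,-0.06,-1,0,0,0,0.004,0.002,-0.06,-1,0,0,0,0.008,0.0037,-0.06,-1,0,0,0.014,0.0113,0.0046,-0.06,-1,0,0,0.136,0.0151,0.0045,-0.06,-1,0,0,0.258,0.0189,0.0048,-0.06,-1,0,0,0.38,0.0226,0.0056,-0.06,-1,0,0,0.503,0.0262,0.0069,-0.06,-1,0,0,0.503,0.0262,0.0069,-0.06,-1]'

```text
clock: 4.75
eef_pos: [546.5, -149.2, 154.7]
eef_rot: [2.062, 1.57, -0.225]
wrist_force: [0.4, -0.2, -0.4]
finger_gap: 0.3
```

```bash
python3 -c "
from h import *
c=wr('w3'); snap('top','t3')"
```

```text
t 4.75 tcp [ 546.5 -149.2  154.7] yaz -41.03 x [ 0. -0. -1.] j [-0.33  0.4   1.55  0.    1.19  0.38] F [ 0.4 -0.2 -0.4] gap 0.3
```

View pics/w3.png

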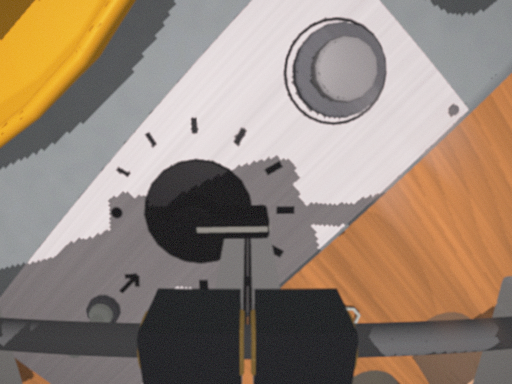

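Emit:
jog_arm --series '[0,0,0.122,0.0035,0.0016,0,-1,0,0,0.244,0.0067,0.0037,0,-1,0,0,0.366,0.0096,0.0062,0,-1,0,0,0.488,0.0122,0.009,0,-1,0,0,0.611,0.0145,0.012,0,-1,0,0,0.733,0.0163,0.0154,0,-1,0,0,0.855,0.0178,0.0189,0,-1,0,0,0.977,0.0188,0.0226,0,-1,0,0,1.099,0.0193,0.0264,0,-1,0,0,1.099,0.0193,0.0264,0,-1]'

```text
clock: 6.1
eef_pos: [565.5, -123.0, 154.6]
eef_rot: [0.202, 1.57, -0.988]
wrist_force: [0.5, -2.0, -1.0]
finger_gap: 0.5
```

```bash
python3 -c "
from h import *
c=wr('w4')"
```

```text
t 6.1 tcp [ 565.5 -123.   154.6] yaz 21.82 x [ 0. -0. -1.] j [-0.28  0.43  1.52 -0.    1.2  -0.66] F [ 0.5 -2.  -1. ] gap 0.5
```

View pics/w4.png

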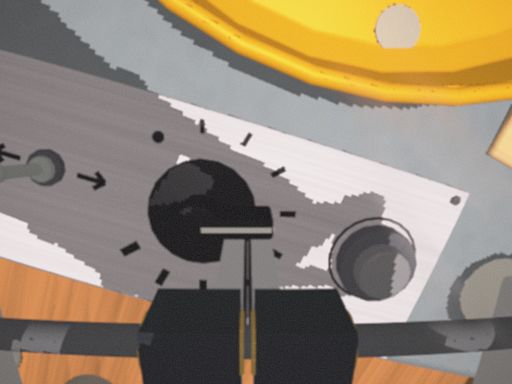

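Emit:
jog_arm --series '[0,0,0.061,0.0001,0.0019,0,-1,0,0,0.122,0.0001,0.0038,0,-1,0,0,0.183,-0.0001,0.0057,0,-1,0,0,0.245,-0.0003,0.0076,0,-1,0,0,0.306,-0.0007,0.0095,0,-1,0,0,0.367,-0.0012,0.0114,0,-1,0,0,0.402,-0.0015,0.0124,0,-1,0,0,0.402,-0.0015,0.0124,0,-1]'

```text
clock: 7.15
eef_pos: [563.9, -110.5, 154.5]
eef_rot: [2.64, 1.571, 1.852]
wrist_force: [0.4, -0.2, 1.0]
finger_gap: 0.6
```

```bash
python3 -c "
from h import *
c=wr('w5')"
```

```text
t 7.15 tcp [ 563.9 -110.5  154.5] yaz 44.86 x [-0.  0. -1.] j [-0.26  0.42  1.53  0.    1.19 -1.04] F [ 0.4 -0.2  1. ] gap 0.6
```

View pics/w5.png

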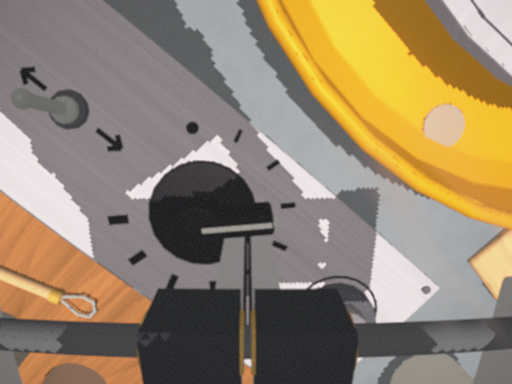

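Emit:
jog_arm --series '[0,0,0,0.006,-0.006,0,-1,0,0,0,0.012,-0.012,0,-1,0,0,0,0.012,-0.012,0.03,-1,0,0,0,0.012,-0.012,0.06,-1,0,0,0,0.012,-0.012,0.08,-1,0,0,0,0.012,-0.012,0.08,-1]'

```text
clock: 7.95
eef_pos: [576.6, -123.0, 235.6]
eef_rot: [0.511, 1.568, -0.276]
wrist_force: [0.8, -0.9, -0.3]
finger_gap: 0.8
```

```bash
python3 -c "
from h import *
c=wr('w6')"
```

```text
t 7.95 tcp [ 576.6 -123.   235.6] yaz 44.94 x [ 0.002 -0.001 -1.   ] j [-0.27  0.38  1.39 -0.    1.37 -1.06] F [ 0.8 -0.9 -0.3] gap 0.8
```

View pics/w6.png

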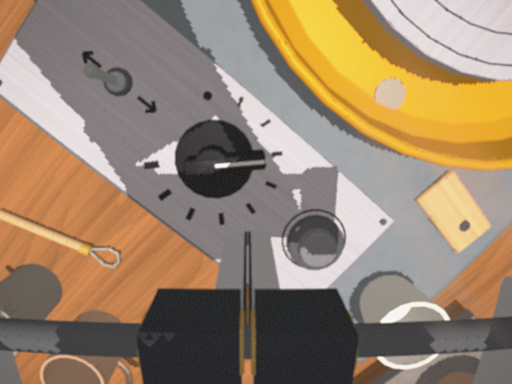

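```bash
python3 - <<'E'
from h import *
c=dict(np.load('pics/w6.npz'))
im=c['color'];cv2.imwrite('pics/w6c.png',cv2.resize(im[90:280,170:370],None,fx=3,fy=3,interpolation=cv2.INTER_CUBIC))
n=w(c,265,161,152);i=w(c,216,165,152);print(n,i,np.degrees(np.arctan2(n[1]-i[1],n[0]-i[0])))
print(w(c,316,240,144),w(c,316,240),w(c,314,238,134))
E
```

```text
[559.77379543 -88.9249106  152.        ] [ 536.86733766 -115.91683624  152.        ] 49.6806946712781
[ 635.43728679 -105.18447175  144.        ] [ 635.98678527 -105.36563388  142.81094077] [ 637.5299226  -106.68740099  134.        ]
```

View pics/w6c.png

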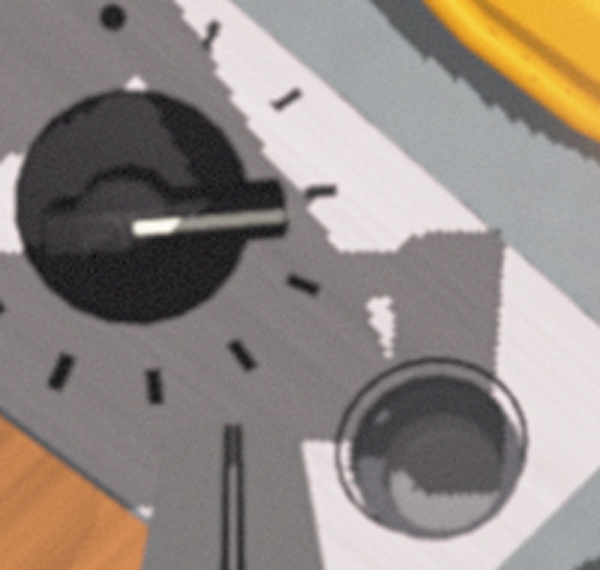

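Emit:
jog_arm --series '[0,0,0,0.035,0.006,0,-1,0,0,0,0.067,0.0125,0,-1,0,0,0,0.067,0.0125,-0.03,-1,0,0,0,0.067,0.0125,-0.055,-1,0,0,0,0.067,0.0125,-0.064,-1,0,0,0,0.067,0.0125,-0.064,-1]'

```text
clock: 8.75
eef_pos: [642.8, -110.1, 169.8]
eef_rot: [-2.57, 1.57, 2.928]
wrist_force: [0.1, -0.7, 1.2]
finger_gap: 0.6
```

```bash
python3 -c "
from h import *
c=wr('w7');snap('top','t7');snap('scene','s7')
im=cv2.imread('pics/t7.png');cv2.imwrite('pics/t7c.png',cv2.resize(im[110:260,190:310],None,fx=4,fy=4))
im=cv2.imread('pics/s7.png');cv2.imwrite('pics/s7c.png',cv2.resize(im[130:250,180:320],None,fx=5,fy=5))"
```

```text
t 8.75 tcp [ 642.8 -110.1  169.8] yaz 44.97 x [-0.001  0.    -1.   ] j [-0.23  0.57  1.26 -0.    1.31 -1.01] F [ 0.1 -0.7  1.2] gap 0.6
```

View pics/w7.png

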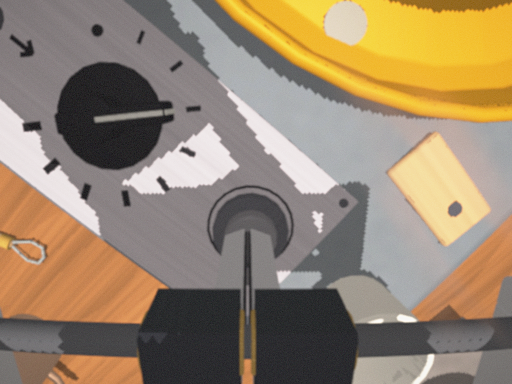

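View pics/s7c.png

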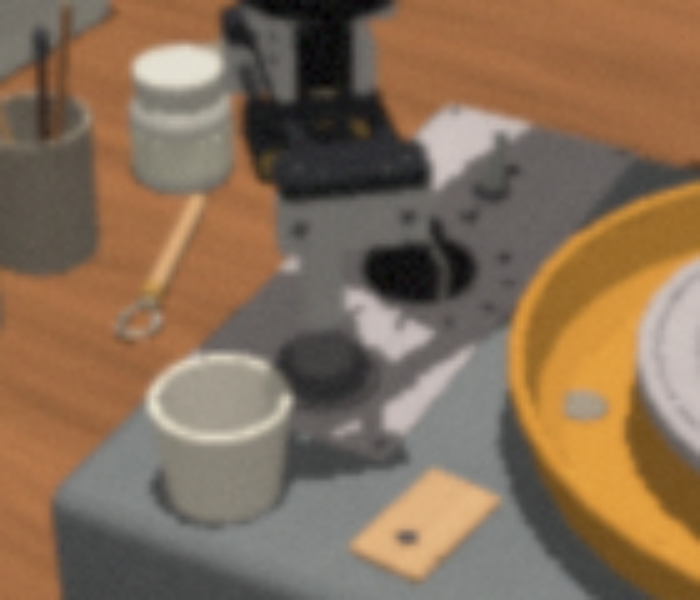

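Emit:
jog_arm --series '[0,0,0,0,0,-0.004,-1,0,0,0,0,0,-0.007,-1,0,0,0,0,0,-0.009,-1,0,0,0,0,0,-0.009,-1]'

```text
clock: 9.4
eef_pos: [643.0, -110.0, 161.5]
eef_rot: [0.157, 1.571, -0.629]
wrist_force: [-1.3, 0.6, 2.1]
finger_gap: 0.7
```

Emit:
jog_arm --series '[0,0,0,0,0,-0.002,-1,0,0,0,0,0,-0.002,-1]'

```text
clock: 9.65
eef_pos: [643.0, -110.0, 159.6]
eef_rot: [0.607, 1.571, -0.179]
wrist_force: [-1.7, -0.3, 2.7]
finger_gap: 0.7
```

Emit:
jog_arm --series '[0,0,0,0,0,-0.001,-1,0,0,0,0,0,-0.001,-1]'

```text
clock: 9.9
eef_pos: [643.0, -110.0, 158.5]
eef_rot: [0.359, 1.571, -0.427]
wrist_force: [-0.7, 0.5, 4.5]
finger_gap: 0.7
```

Emit:
jog_arm --series '[0,0,0,0,0,-0.001,-1,0,0,0,0,0,-0.001,-1]'

```text
clock: 10.15
eef_pos: [643.0, -110.0, 157.5]
eef_rot: [0.417, 1.571, -0.369]
wrist_force: [-1.3, 0.2, 4.8]
finger_gap: 0.3
```

Emit:
jog_arm --series '[0,0,0,0,0,-0.001,-1,0,0,0,0,0,-0.001,-1]'

```text
clock: 10.4
eef_pos: [643.0, -110.0, 157.2]
eef_rot: [0.538, 1.57, -0.248]
wrist_force: [-3.6, 0.5, 8.9]
finger_gap: 0.7
```

Emit:
jog_arm --series '[0,0,0,0,0,-0.001,-1,0,0,0,0,0,-0.001,-1]'

```text
clock: 10.65
eef_pos: [643.1, -110.0, 157.1]
eef_rot: [0.506, 1.569, -0.279]
wrist_force: [-6.8, 0.5, 16.7]
finger_gap: 0.3
```

Force climbs steeply with no further travel, so the button is at its stop. I'll lift away now.

Emit:
jog_arm --series '[0,0,0,0,0,0.01,-1,0,0,0,0,0,0.04,-1,0,0,0,0,0,0.08,-1,0,0,0,-0.02,0,0.13,-1,0,0,0,-0.04,0,0.17,-1,0,0,0,-0.06,0,0.17,-1,0,0,0,-0.06,0,0.17,-1]'

```text
clock: 11.52
eef_pos: [582.4, -110.0, 325.7]
eef_rot: [0.463, 1.571, -0.323]
wrist_force: [-0.4, 0.2, -0.4]
finger_gap: 0.5
```

```bash
python3 - <<'E'
from h import *
c=wr('w8');s=snap('scene','s8')
cv2.imwrite('pics/s8c.png',cv2.resize(s['color'][130:250,180:320],None,fx=5,fy=5))
E
```

```text
t 11.525 tcp [ 582.4 -110.   325.7] yaz 44.96 x [ 0. -0. -1.] j [-0.25  0.35  1.23 -0.    1.57 -1.03] F [-0.4  0.2 -0.4] gap 0.5
```

View pics/w8.png

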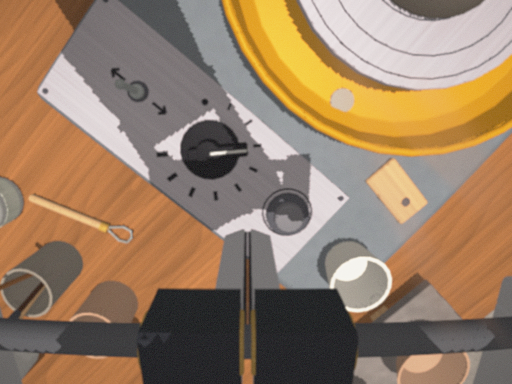

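View pics/s8c.png

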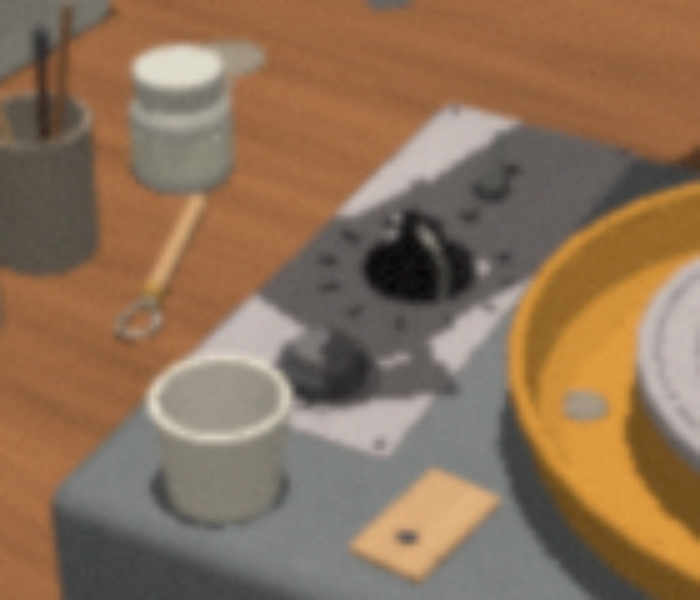

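```bash
python3 - <<'E'
from h import *
c=dict(np.load('pics/w8.npz'))
print('btn',[w(c,u,v).round(1).tolist() for u,v in [(290,214),(288,218),(293,217)]], 'plate',w(c,330,190).round(1))
n=w(c,246,150.5,152);i=w(c,211,154.5,152);print('az',np.degrees(np.arctan2(n[1]-i[1],n[0]-i[0])),n)
manip.sign_off()
E
```

```text
btn [[640.8, -105.5, 143.5], [642.7, -110.1, 143.1], [645.8, -105.7, 142.6]] plate [659.3 -58.3 121.1]
az 51.47545915344626 [559.55846316 -89.88612642 152.        ]
the job is handed in; nothing more can be done
```

The dial is at speed 3, the start button has been pressed fully in and has come back up, and the job is handed in. There was no verdict from the system, so this rests on my own checks.

**Dial:** I pushed the pointer counter-clockwise with the closed fingertips on one side of the nose, from speed 7 down to speed 3, one click at a time. The pictures before the button press and after it both show it at the third mark. The nose measured about 50 to 51° against the 50.2° expected for speed 3.

**Button:** I pressed until the arm stopped moving at about 157 mm while the force rose from about 5 to 17 N. After I lifted away, its top read about 143 mm, roughly 22 mm above the plate.

**Everything else:** In the last pictures the toggle still leans to the front. The cup, rib, glaze jar, brush pot and loop tool look unmoved in the before-and-after pictures; I checked those, the mug and the bowl by eye only, not by measurement. The robot was clear of everything, with near-zero wrist force, at about 11.5 s of the 54 s.

**One disagreement:** the top camera placed the dial and button 4 to 5 mm from where the wrist camera did. I used the wrist camera, and the contacts with the dial and button matched it.

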